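# Latch the lid of the fume filter box

## Task

The end lid of the grey fume filter box stands ajar. Take the wire loop of the toggle latch by its black thumb tab, ease its crossbar down into the groove of the keeper on the lid, let go of it there, then push the lever over and down until it lies fully home and the lid is pulled tight, ending with a firm push of at least 10 N on the lever at its stop. Find the groove by feel, bearing on the keeper with no more than 30 N, press the lever with no more than 35 N, and leave the things lying around where they are.

Things in the scene. Friction and masses are not known exactly. Their poses are not given: they have to be found in the camera images.
- housing: Fixed grey filter box, 205 mm long (x), 150 wide (y), 110 high. Origin at table height straight below the lever's pivot, mid-width; x points along the box to the lid, z up. The box reaches from x = -130 to +75 mm. The pivot (along y) is at x = 0, z = 134 mm, between two steel cheeks 45 mm long in x, 142 mm high, 36 mm over their outsides.
- lid: Bare aluminium end lid, 50 x 150 x 108 mm, sliding along the box's x only; axes as the box's. Origin at table height, middle of its inner face: at x = 77 mm in the box's frame when tight, 10 mm farther out at the start, held there by the springy gasket (7500 N/m). Pulling it tight takes 75 N at the keeper, about 8 N at the lever's end. It carries the keeper on its top.
- keeper_in (a point): Point on the lid (not on the keeper). The keeper, a dark steel block 30 mm wide (y) on the lid, is not measured: it floats along x by 26 mm (slides stiffly, under 12 N). At the lever end of its float, where the closing latch draws it, the middle of its groove is at this point (x = 12.2 mm in the lid's frame), at the height of the hooked bar's centre (134 mm). It starts 5 to 26 mm farther out.
- keeper_out (a point): As keeper_in, for the outer end of the float (26 mm farther out). The keeper has, on the lever side, a flat deck 30 mm long (x), top 142 mm above the table; then the cross groove, 10.5 mm wide at the mouth, 12 at its floor (height 130 mm), lever-side wall undercut; then an outer wall 5 mm thick, also 142 mm high. A bar let down beside the groove stops 12 mm higher than in it.
- lever: Steel lever, flat handle 26 mm wide, 6 thick, reaching 110 mm from the pivot (origin, y along it). Shut, its axes are the box's and the handle lies level along -x on its stop; raised, it swings up and over towards the lid (up to 2.5 rad about +y) and stays where left. It follows when the bail is pulled out. Pressed down, it draws the lid; over the last 8 degrees it goes over centre and stays down.
- bail: Steel wire loop swinging freely about pins on the lever, 24 mm from the pivot (at x = -23.8, z = -3.3 mm in the lever's frame). Origin on the pin axis (y); its two rods, 42 mm apart, run along x to a crossbar 110 mm away; z is at right angles to the loop, up when it lies hooked. It starts with the crossbar lying on the keeper's deck.
- bail_bar (a point): Middle of the bail's crossbar, a round bar along y, 8 mm thick, 42 mm long. Hooked, its centre is at z = 134 mm; lying on the keeper's deck, at 146 mm. Moving the free loop takes 2 to 4 N at the tab (latch friction).
- bail_grip (a point): Grip point in the black thumb tab that stands on the middle of the crossbar: 40 mm from the bar's centre along the bail's z. The tab is 26 mm wide along the bail's x, 12 mm thick along y (pinch it across y from above); it reaches from 14 to 52 mm from the bar's centre, on a neck 8 mm wide.
- lever_end (a point): Point on the lever's middle line, 95 mm from the pivot, near the handle's free end. Shut, it is at x = -95, z = 134 mm in the box's frame.
- nozzle: Bystander: copper nozzle tip, 22 mm across, 34 mm high, standing on the box's top. Origin at its foot.
- tee: Bystander: welded steel T sample, 50 x 30 x 26 mm, on the box's top. Origin under its middle.
- flat_bar: Bystander: steel flat bar, 30 x 180 x 8 mm, on the table.
- square_tube: Bystander: piece of dark square tube, 90 x 50 x 50 mm, on the table.
- pipe_piece: Bystander: piece of steel pipe standing on end, 64 mm across, 50 mm high.
- spanner: Bystander: spanner lying on the table.
- wire_brush: Bystander: brush lying on the table.
- angle_piece: Bystander: piece of steel angle, 40 x 100 x 40 mm, on the table.

How it is judged:
By the outcome, as a careful person would: the job done as asked, in the order asked, and still so for the second after the job is handed in, with the robot touching nothing.
It also fails if it takes over 72 s, if anything falls off the work surface, if the arm or the gripper's body presses on something with over 40 N, if the wrist force passes 120 N, or if a joint passes its speed limit or range.

## Robot

A 6-joint arm with a two-finger parallel gripper is mounted at the origin on the work surface. World frame = base frame: x ahead of the robot, y to its left, z up, the work surface at z = 0. Lengths are in m, angles in rad, forces in N, time in s.
With the tool pointing down it reaches from about 0.3 to 0.775 m from the base axis. Payload 14.6 kg.
Tool frame: the origin (TCP) lies on the mounting face of the last link; the fingertips stand 199 mm ahead of it and the grasp point (between the pads) lies 180 mm ahead of it; z points along the fingers, y is the line along which they close (so a half turn about z gives the same grasp; the last joint's range is limited). The gripper opens to 94 mm and grips with 3 to 60 N. Pads are 16 mm wide; open, the fingers measure 119 mm over their backs; the gripper's body (75 mm by 177 mm) begins 78 mm behind the grasp point.
Start: joints at [-0.067, 0.3, 1.521, -0, 1.321, -0.067], TCP at [0.55, -0, 0.405] pointing down, gripper open.
Joint ranges: [-3.03, 3.03], [-0.79, 2.21], [0.23, 2.52], [-1.04, 4.18], [0, 3.07], [-2.55, 2.55]. Speed limits (rad/s): [2.22, 2.22, 2.57, 3.14, 3.14, 3.14].

## Interface

Orientations are given as a rotation vector (axis times angle).
In Python, from cell import env gives the robot as it stands.
- The arm moves only by the tool carry_out, never from a script. Its argument "plan" is a list of rows, each a list of 2 entries, a list of its own where there are three numbers: the shift along the world's x, y, z in units of 60 mm (1.0 is 60 mm), then the turn about the world's z in rad. In form: [[[tx, ty, tz], yaw], ...]. A call has 1 to 5 rows; each row is the pose to reach, as a shift and turn from the pose commanded when the call began; what a row does not reach only later rows make up. A row lasts 1/8 s, in which the tool goes at most 62.5 mm and 10.7 degrees, less where a joint would pass 70% of its speed; a pose out of reach is approached as far as the arm can. A call with a gripper value outside its range is refused whole. "claw" is the finger opening in mm, from 0 to 94, set as the call begins (left out, the last holds). The fingers move at their own pace and stop on an object; "force" is the grip in N (left out, the last holds). Time passes only in rows, so rows that repeat a pose let the fingers close. It gives the time, the measured TCP pose, the force, the opening and the grip force at its end, in the units of the state.
- env.get_obs(): the state, without advancing time (a new reading comes with each control period).
- env.capture(name): name is "scene" or "side" or "wrist"; returns a dict with "pixels" (480x640x3 uint8, red, green, blue), "fx", "fy", "cx", "cy" (pixels), "R" (3x3) and "t" (3): a world point X has camera coordinates R X + t. Camera axes: x right, y down, z forward; pixel columns grow to the right and rows downward; lengths in m; the calibration is good to about 2 mm. A picture is of the moment at which its call begins. There is no depth.
- env.hand_in(): hands the job in; it is judged then, once.
Trained networks look in the newest picture that a camera, given by its name, has taken for a name from the list of things; names that differ only in an ending like _2 or _b are one class to them, and where a whole thing is asked for, a point or a joint stands for the part that bears it (a point fixed in the world has none). Each returns a list of dicts, best first, with "p" (0 to 1); they miss things now and then, are a little off and sometimes report something else, mostly with a low value. They report only what shows in the picture. A call takes as long as a camera call.
- env.masks_of(query, camera): "pixels" (480x640 bool, what is visible of it) and "pixel" ([column, row] in pixels, amid what is visible of it).
The state is a dict: "time_s": time; "joints": joint angles; "dq": joint speeds; "joint_torque": joint torques, N m; "eef_pos": TCP position; "ee_rot": TCP orientation; "wrist_force": force on the tool from outside, world axes, zero at the start; "ft_torque": the same for the moment, N m; "width": finger opening in m; "gripper_force": force on a finger pad.
Only numpy, scipy, OpenCV 4.12 (cv2) and the standard library are available. Lean on these libraries where they do the work, as an engineer would, in place of code of your own. Each camera call takes 0.05 s, during which the arm holds its last target. There are 200 camera calls.

## Working session

There is one attempt and no reset: what is moved stays moved. The work goes in short steps, Python scripts to look and compute and a tool call to move; the robot and the scene stay as the last step left them, time stands still between calls to the robot, and variables do not carry over. Pictures are saved under pics/ and viewed, at most 10 in all, crops included, and the job is handed in when it is done.

Besides the shell and the picture viewer there is one more tool, called after "Request:" by a JSON object that holds its "api" and its "payload", one argument or row to a line. carry_out: Moves the arm, as the interface text tells. Its arguments: {"type":"object","properties":{"plan":{"type":"array","items":{"type":"array"}},"claw":{"type":"number"},"force":{"type":"number"}},"required":["plan"]}

```bash
ls; mkdir -p pics; cat > h.py <<'E'
import numpy as np, cv2
from cell import env
def cap(n,save=None):
    c=env.capture(n)
    if save: cv2.imwrite('pics/'+save,c['pixels'][:,:,::-1])
    return c
def ray(c,p):
    R=np.array(c['R']);t=np.array(c['t'])
    d=R.T@np.array([(p[0]-c['cx'])/c['fx'],(p[1]-c['cy'])/c['fy'],1]); return -R.T@t,d/np.linalg.norm(d)
def atz(c,p,z):
    o,d=ray(c,p); return o+d*(z-o[2])/d[2]
def tri(l):
    A=np.zeros((3,3));b=np.zeros(3)
    for c,p in l:
        o,d=ray(c,p);M=np.eye(3)-np.outer(d,d);A+=M;b+=M@o
    return np.linalg.solve(A,b)
def proj(c,X):
    q=np.array(c['R'])@np.array(X)+np.array(c['t']); return np.array([c['fx']*q[0]/q[2]+c['cx'],c['fy']*q[1]/q[2]+c['cy']])
def st():
    o=env.get_obs();print({k:np.round(o[k],3).tolist() for k in('time_s','eef_pos','ee_rot','wrist_force','width','gripper_force')});return o
E
python3 - <<'E'
from h import *
ims={n:cap(n,n+'0.png') for n in('scene','side')}
for n,c in ims.items():
    print(n,-np.array(c['R']).T@c['t'],c['fx'])
    for q in ['housing','lid','keeper_in','lever','bail','bail_bar','bail_grip','lever_end','nozzle','tee']:
        for r in env.masks_of(q,n)[:2]:
            print(n,q,round(r['p'],2),r['pixel'],r['pixels'].sum())
E
```

```text
pics
scene [ 0.91743887 -0.51567031  1.05405751] 521.2338442917967
scene housing 0.58 [333.0, 253.4] 9181
scene lid 0.58 [381.6, 216.5] 1232
scene keeper_in 0.91 [384.2, 216.4] 1249
scene lever 0.93 [336.1, 228.0] 692
scene bail 0.7 [337.5, 229.4] 715
scene bail 0.57 [364.0, 200.9] 206
scene bail_bar 0.75 [367.4, 208.6] 318
scene bail_grip 0.77 [368.8, 197.5] 117
scene lever_end 0.73 [336.9, 228.9] 742
scene lever_end 0.6 [363.6, 212.2] 378
scene nozzle 0.55 [353.9, 255.4] 316
scene nozzle 0.54 [290.4, 245.7] 89
scene tee 0.88 [351.4, 256.6] 313
side [0.36053822 0.96387987 0.8278486 ] 546.0855148554908
side housing 0.73 [325.8, 277.2] 8705
side lid 0.64 [314.8, 305.5] 4284
side keeper_in 0.78 [308.1, 306.0] 4170
side lever 0.88 [327.9, 239.4] 1029
side bail 0.61 [314.6, 255.8] 295
side bail_bar 0.6 [313.8, 257.6] 351
side bail_grip 0.81 [315.0, 254.2] 396
side lever_end 0.62 [327.1, 238.0] 1085
side tee 0.53 [301.9, 242.7] 229
side tee 0.52 [417.3, 446.1] 1524
```

```bash
python3 - <<'E'
import cv2,numpy as np
a=cv2.imread('pics/scene0.png')[150:330,230:470];b=cv2.imread('pics/side0.png')[180:360,210:450]
cv2.imwrite('pics/c0.png',np.vstack([cv2.resize(x,None,fx=3.3,fy=3.3,interpolation=2)[:, :] for x in (a,)]))
cv2.imwrite('pics/c1.png',cv2.resize(b,None,fx=3.3,fy=3.3,interpolation=2))
E
```

```text
(no output)
```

View pics/c0.png

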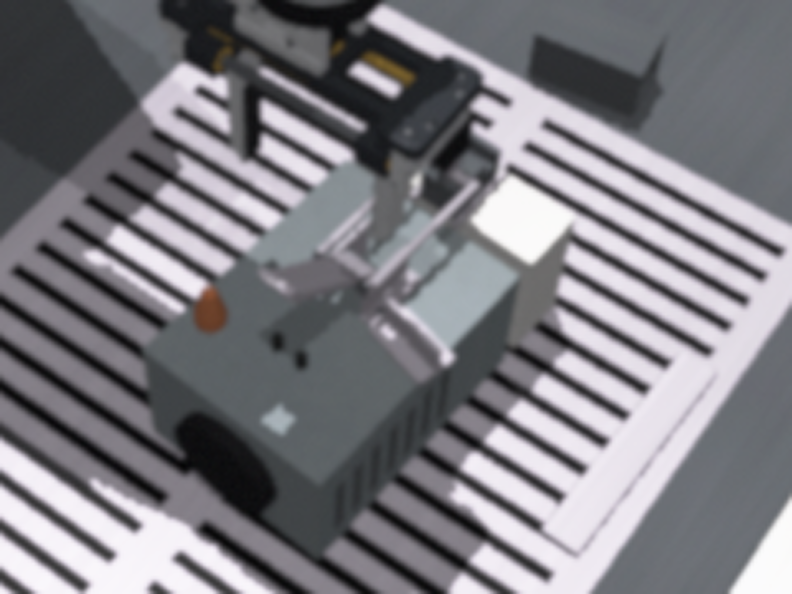

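View pics/c1.png

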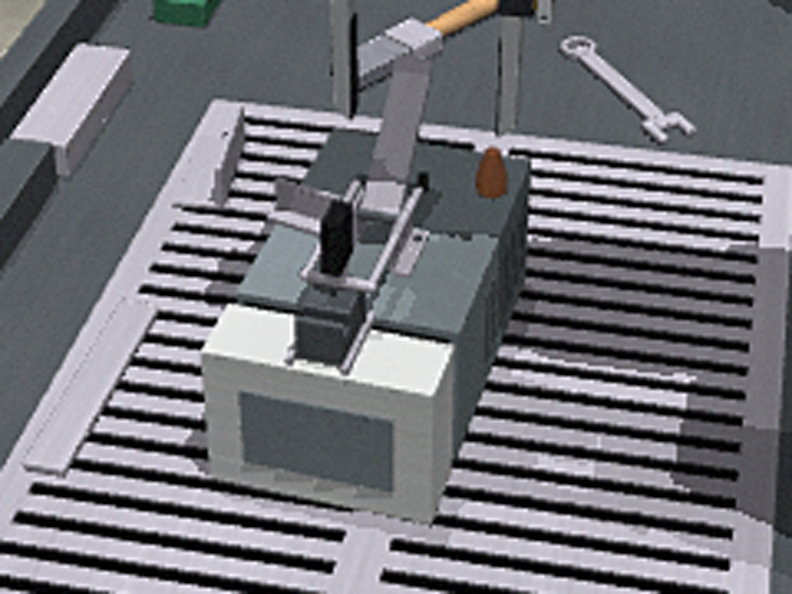

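The pictures show the lid facing the +y side camera, with the raised lever pointing up and the black tab at about crop (338,235) in the side view. The gripper partly hides the latch in the scene view.

```bash
cat >> h.py <<'E'
def b2w(p,X):
    c,s=np.cos(p[2]),np.sin(p[2]);X=np.asarray(X,float)
    return np.array([p[0]+c*X[0]-s*X[1],p[1]+s*X[0]+c*X[1],X[2]])
E
python3 - <<'E'
from h import *
from scipy.optimize import least_squares
S=cap('scene');D=cap('side')
cs=lambda u,v:(230+u/3.3,150+v/3.3)
cd=lambda u,v:(210+u/3.3,180+v/3.3)
P=[(D,cd(203,352),(.137,-.075,.108)),(D,cd(435,393),(.137,.075,.108)),(D,cd(528,158),(-.13,.075,.11)),
(S,cs(147,350),(-.13,.075,.11)),(S,cs(320,485),(-.13,-.075,.11)),(S,cs(575,215),(.137,-.075,.108)),(S,cs(530,265),(.087,-.075,.108))]
f=lambda p:np.concatenate([proj(c,b2w(p,X))-q for c,q,X in P])
r=min((least_squares(f,[.55,0,a]) for a in (.5,1.5,2.5)),key=lambda r:r.cost)
print(r.x,r.fun.reshape(-1,2).round(1));p=r.x
np.save('p.npy',p)
# bar, tab in side: crop px ; assume mid y plane
def ony(c,q,y=0):
    o,d=ray(c,q);n=np.array([-np.sin(p[2]),np.cos(p[2]),0]);k=np.dot(b2w(p,[0,y,0])-o,n)/(d@n);X=o+d*k
    dx=X-b2w(p,[0,0,0]);return np.array([dx[0]*np.cos(p[2])+dx[1]*np.sin(p[2]),dx[2]])
# bar lies at z=.146: 
for n,q,z in (('bar l',(308,272),.146),('bar r',(372,288),.146),('keeper deck outer edge L',(297,330),.142),('keep outer edge R',(350,342),.142)):
    X=atz(D,cd(*q),z);dx=X-b2w(p,[0,0,0]);c,s=np.cos(p[2]),np.sin(p[2]);print(n,X.round(4),'box',(c*dx[0]+s*dx[1]).round(4),(-s*dx[0]+c*dx[1]).round(4))
st()
E
```

```text
[0.58027983 0.0134978  1.51166461] [[-1.  -0.2]
 [-0.4  0.4]
 [-0.2 -0.8]
 [-1.5 -0.1]
 [ 0.7 -0.1]
 [-0.6  0.1]
 [-0.1 -0.9]]
bar l [0.6045 0.101  0.146 ] box 0.0888 -0.019
bar r [0.5618 0.1084 0.146 ] box 0.0937 0.024
keeper deck outer edge L [0.5979 0.153  0.142 ] box 0.1403 -0.0093
keep outer edge R [0.5641 0.1573 0.142 ] box 0.1426 0.0246
{'time_s': 1.2, 'eef_pos': [0.55, -0.0, 0.405], 'ee_rot': [2.221, 2.221, 0.0], 'wrist_force': [0.197, -0.315, 0.196], 'width': 0.094, 'gripper_force': 0.0}
```

Request:
{"api": "carry_out", "payload": {
  "plan": [
    [[0, 0, 0.5], -0.03],
    [[0.3, 0.8, 0.5], -0.059],
    [[0.553, 1.6, 0.5], -0.059],
    [[0.553, 1.739, 0.5], -0.059],
    [[0.553, 1.739, 0.5], -0.059]
  ],
  "claw": 60,
  "force": 25
}}

```text
time_s: 1.82
eef_pos: [0.5831, 0.1045, 0.4344]
ee_rot: [-2.285, -2.156, 0.001]
wrist_force: [0.1, -0.1, 0.2]
width: 0.0598
gripper_force: 0.0
```

```bash
python3 - <<'E'
from h import *
st();p=np.load('p.npy')
cs={n:cap(n,n+'1.png') for n in('wrist','scene','side')}
a=cv2.imread('pics/wrist1.png');
im=np.hstack([cv2.resize(a,(400,300)),cv2.resize(cv2.imread('pics/side1.png')[190:310,240:400],(400,300))])
cv2.imwrite('pics/v1.png',np.vstack([im,np.hstack([cv2.resize(cv2.imread('pics/scene1.png')[150:270,290:450],(400,300)),cv2.resize(a[120:360,160:480],(400,300))])]))
X0=b2w(p,[0,0,0]);c,s=np.cos(p[2]),np.sin(p[2])
for q in('bail_bar','bail_grip','lever_end','keeper_in'):
    for n in cs:
        for r in env.masks_of(q,n)[:1]:
            print(q,n,round(r['p'],2),r['pixel'],r['pixels'].sum())
E
```

```text
{'time_s': 1.825, 'eef_pos': [0.583, 0.104, 0.434], 'ee_rot': [-2.285, -2.156, 0.001], 'wrist_force': [0.052, -0.105, 0.181], 'width': 0.06, 'gripper_force': 0.0}
bail_bar wrist 0.91 [321.6, 278.2] 4007
bail_bar scene 0.57 [364.6, 201.6] 507
bail_bar side 0.88 [315.5, 257.2] 345
bail_grip wrist 0.96 [322.9, 275.8] 4061
bail_grip scene 0.55 [364.4, 199.3] 404
bail_grip side 0.75 [313.1, 257.0] 304
lever_end wrist 0.84 [344.4, 325.9] 7039
lever_end scene 0.34 [338.7, 229.4] 701
lever_end side 0.89 [321.7, 242.7] 888
keeper_in wrist 0.93 [322.3, 197.9] 16213
keeper_in scene 0.21 [411.5, 168.2] 707
```

View pics/v1.png

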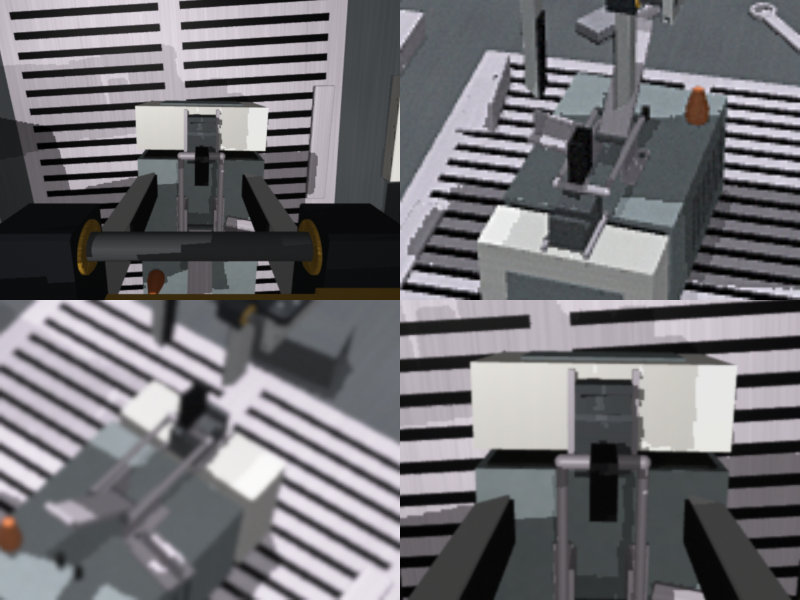

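Wrist view: bar at about (322,250), tab below it centred near column 322; the keeper's cross groove shows as a dark line around row 196. The fingers straddle the tab.

```bash
python3 - <<'E'
from h import *
p=np.load('p.npy');c_=cap('wrist')
im=c_['pixels'];g=cv2.cvtColor(im,cv2.COLOR_RGB2GRAY)
X0=b2w(p,[0,0,0]);c,s=np.cos(p[2]),np.sin(p[2])
def bx(q,z):
    d=atz(c_,q,z)-X0; return (c*d[0]+s*d[1]).round(4),(c*d[1]-s*d[0]).round(4)
print('bar',bx((322,249.6),.146),'tabtop far/near',bx((322,296),.198))
for v in range(170,260,2): print(v,g[v,308],g[v,338],bx((322,v),.142))
for z in(.186,.198):
  m=env.masks_of('bail_grip','wrist')[0]['pixels'];v,u=np.where(m);print(u.min(),u.max(),v.min(),v.max())
  print([bx((u_,v_),z) for u_ in(312,332) for v_ in (285,296)])
print(b2w(p,[.091,0,.186]),proj(c_,b2w(p,[.091,0,.198])))
E
```

```text
bar (np.float64(0.0883), np.float64(0.0006)) tabtop far/near (np.float64(0.0765), np.float64(0.0009))
170 138 115 (np.float64(0.1389), np.float64(0.0006))
172 215 208 (np.float64(0.1376), np.float64(0.0006))
174 216 210 (np.float64(0.1364), np.float64(0.0006))
176 215 209 (np.float64(0.1351), np.float64(0.0006))
178 214 209 (np.float64(0.1339), np.float64(0.0006))
180 214 208 (np.float64(0.1326), np.float64(0.0006))
182 148 202 (np.float64(0.1314), np.float64(0.0006))
184 31 45 (np.float64(0.1301), np.float64(0.0006))
186 29 28 (np.float64(0.1289), np.float64(0.0006))
188 62 58 (np.float64(0.1276), np.float64(0.0006))
190 70 67 (np.float64(0.1263), np.float64(0.0006))
192 69 67 (np.float64(0.1251), np.float64(0.0006))
194 67 66 (np.float64(0.1238), np.float64(0.0006))
196 40 62 (np.float64(0.1225), np.float64(0.0006))
198 68 66 (np.float64(0.1212), np.float64(0.0006))
200 69 66 (np.float64(0.12), np.float64(0.0006))
202 70 66 (np.float64(0.1187), np.float64(0.0006))
204 70 65 (np.float64(0.1174), np.float64(0.0006))
206 69 66 (np.float64(0.1161), np.float64(0.0006))
208 68 65 (np.flo
[... 1047 characters left out ...]
0005))
250 170 77 (np.float64(0.087), np.float64(0.0005))
252 137 68 (np.float64(0.0856), np.float64(0.0005))
254 108 61 (np.float64(0.0843), np.float64(0.0005))
256 47 36 (np.float64(0.0829), np.float64(0.0005))
258 31 33 (np.float64(0.0815), np.float64(0.0005))
284 360 233 369
[(np.float64(0.0784), np.float64(0.0064)), (np.float64(0.0719), np.float64(0.0065)), (np.float64(0.0784), np.float64(-0.0048)), (np.float64(0.0719), np.float64(-0.0048))]
284 360 233 369
[(np.float64(0.0827), np.float64(0.0062)), (np.float64(0.0765), np.float64(0.0063)), (np.float64(0.0827), np.float64(-0.0044)), (np.float64(0.0765), np.float64(-0.0044))]
[0.58565768 0.10433875 0.186     ] [323.77313744 270.08722372]
```

Request:
{"api": "carry_out", "payload": {
  "plan": [
    [[0.03, -0.025, -0.5], 0],
    [[0.03, -0.025, -0.9], 0],
    [[0.03, -0.025, -1.15], 0],
    [[0.03, -0.025, -1.15], 0]
  ]
}}

```text
time_s: 3.22
eef_pos: [0.585, 0.1029, 0.365]
ee_rot: [-2.285, -2.154, 0.002]
wrist_force: [0.6, 0.0, 0.4]
width: 0.0601
gripper_force: 0.0
```

Request:
{"api": "carry_out", "payload": {
  "plan": [
    [[0, 0, 0], 0],
    [[0, 0, 0], 0],
    [[0, 0, 0], 0],
    [[0, 0, 0], 0],
    [[0, 0, 0], 0]
  ],
  "claw": 5,
  "force": 25
}}

```text
time_s: 3.85
eef_pos: [0.585, 0.1028, 0.3657]
ee_rot: [2.286, 2.155, 0.0]
wrist_force: [-0.0, -0.2, -0.4]
width: 0.0133
gripper_force: 0.0
```

Request:
{"api": "carry_out", "payload": {
  "plan": [
    [[0, 0, 0], 0],
    [[0, 0, 0], 0],
    [[0, 0, -0.02], 0],
    [[0, 0, -0.02], 0]
  ]
}}

```text
time_s: 4.35
eef_pos: [0.5848, 0.1029, 0.3655]
ee_rot: [2.286, 2.155, 0.001]
wrist_force: [-5.4, 0.3, 10.8]
width: 0.0118
gripper_force: 25.0
```

Request:
{"api": "carry_out", "payload": {
  "plan": [
    [[0, 0.08, 0.01], 0],
    [[0.005, 0.18, 0.01], 0],
    [[0.01, 0.27, 0.01], 0],
    [[0.01, 0.35, 0.01], 0],
    [[0.01, 0.35, 0.01], 0]
  ]
}}

```text
time_s: 4.97
eef_pos: [0.5857, 0.1236, 0.3651]
ee_rot: [2.285, 2.154, -0.0]
wrist_force: [1.4, -3.0, 1.8]
width: 0.012
gripper_force: 25.0
```

Request:
{"api": "carry_out", "payload": {
  "plan": [
    [[0, 0, -0.015], 0],
    [[0, 0.025, -0.015], 0],
    [[0, 0.05, -0.015], 0],
    [[0, 0.05, -0.015], 0]
  ]
}}

```text
time_s: 5.48
eef_pos: [0.5857, 0.1263, 0.3649]
ee_rot: [2.285, 2.153, 0.001]
wrist_force: [0.7, -5.6, 5.8]
width: 0.0115
gripper_force: 25.0
```

Request:
{"api": "carry_out", "payload": {
  "plan": [
    [[0, 0.025, 0], 0],
    [[0, 0.05, 0], 0],
    [[0, 0.05, 0], 0]
  ]
}}

```text
time_s: 5.85
eef_pos: [0.5858, 0.1294, 0.3649]
ee_rot: [2.285, 2.153, 0.001]
wrist_force: [0.7, -5.3, 5.2]
width: 0.012
gripper_force: 25.0
```

Request:
{"api": "carry_out", "payload": {
  "plan": [
    [[0, 0.025, -0.01], 0],
    [[0, 0.025, -0.01], 0],
    [[0, 0.025, -0.01], 0]
  ]
}}

```text
time_s: 6.22
eef_pos: [0.5858, 0.1307, 0.3648]
ee_rot: [2.285, 2.153, 0.002]
wrist_force: [-1.2, -7.0, 10.5]
width: 0.0121
gripper_force: 25.0
```

Request:
{"api": "carry_out", "payload": {
  "plan": [
    [[0, 0.025, 0], 0],
    [[0, 0.025, 0], 0],
    [[0, 0.025, 0], 0]
  ]
}}

```text
time_s: 6.6
eef_pos: [0.5858, 0.1327, 0.3642]
ee_rot: [2.285, 2.154, 0.002]
wrist_force: [4.3, -3.6, 6.4]
width: 0.012
gripper_force: 25.0
```

Request:
{"api": "carry_out", "payload": {
  "plan": [
    [[0, 0.01, -0.02], 0],
    [[0, 0.01, -0.02], 0]
  ]
}}

```text
time_s: 6.85
eef_pos: [0.5858, 0.1332, 0.364]
ee_rot: [2.285, 2.153, 0.003]
wrist_force: [0.7, -5.1, 14.2]
width: 0.0119
gripper_force: 25.0
```

Request:
{"api": "carry_out", "payload": {
  "plan": [
    [[0, 0.025, 0.005], 0],
    [[0, 0.025, 0.005], 0],
    [[0, 0.025, 0.005], 0]
  ]
}}

```text
time_s: 7.22
eef_pos: [0.5858, 0.1347, 0.3637]
ee_rot: [2.285, 2.154, 0.003]
wrist_force: [2.1, -4.1, 9.1]
width: 0.0117
gripper_force: 25.0
```

Request:
{"api": "carry_out", "payload": {
  "plan": [
    [[0, 0.025, 0], 0],
    [[0, 0.025, 0], 0],
    [[0, 0.025, 0], 0]
  ]
}}

```text
time_s: 7.6
eef_pos: [0.5858, 0.1365, 0.363]
ee_rot: [2.285, 2.154, 0.003]
wrist_force: [4.6, -1.0, 3.0]
width: 0.0123
gripper_force: 25.0
```

Request:
{"api": "carry_out", "payload": {
  "plan": [
    [[0, 0, -0.02], 0],
    [[0, 0.0, -0.02], 0]
  ]
}}

```text
time_s: 7.85
eef_pos: [0.5858, 0.1367, 0.3621]
ee_rot: [2.285, 2.155, 0.004]
wrist_force: [5.0, 1.3, 6.3]
width: 0.0115
gripper_force: 25.0
```

Request:
{"api": "carry_out", "payload": {
  "plan": [
    [[0, 0.01, -0.02], 0],
    [[0, 0.01, -0.04], 0],
    [[0, 0.01, -0.04], 0]
  ]
}}

```text
time_s: 8.22
eef_pos: [0.5858, 0.1377, 0.3598]
ee_rot: [2.285, 2.155, 0.005]
wrist_force: [5.4, 4.4, 6.4]
width: 0.0121
gripper_force: 25.0
```

Request:
{"api": "carry_out", "payload": {
  "plan": [
    [[0, 0.005, -0.03], 0],
    [[0, 0.01, -0.06], 0],
    [[0, 0.01, -0.06], 0]
  ]
}}

```text
time_s: 8.6
eef_pos: [0.5858, 0.1383, 0.3558]
ee_rot: [2.285, 2.155, 0.005]
wrist_force: [6.7, 4.2, 2.0]
width: 0.0117
gripper_force: 25.0
```

```bash
python3 - <<'E'
from h import *
st();a=cap('wrist')['pixels'][:,:,::-1];b=cap('side')['pixels'][:,:,::-1]
cv2.imwrite('pics/v2.png',np.hstack([cv2.resize(a[150:330,200:440],(400,300)),cv2.resize(b[220:292,270:366],(400,300),interpolation=2)]))
E
```

```text
{'time_s': 8.6, 'eef_pos': [0.586, 0.138, 0.356], 'ee_rot': [2.285, 2.155, 0.005], 'wrist_force': [6.675, 4.21, 2.043], 'width': 0.012, 'gripper_force': 24.999}
```

View pics/v2.png

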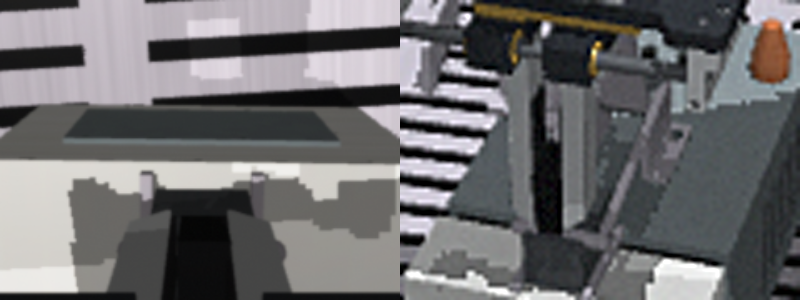

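The side view shows the bar behind the keeper's outer wall, going down with the tab held between the fingers.

Request:
{"api": "carry_out", "payload": {
  "plan": [
    [[0, 0, -0.03], 0],
    [[0, 0, -0.05], 0],
    [[0, 0, -0.05], 0]
  ]
}}

```text
time_s: 9.07
eef_pos: [0.5858, 0.1384, 0.3528]
ee_rot: [2.285, 2.155, 0.005]
wrist_force: [6.0, 4.5, 2.5]
width: 0.0122
gripper_force: 25.0
```

Request:
{"api": "carry_out", "payload": {
  "plan": [
    [[0, 0, -0.02], 0],
    [[0, 0, -0.03], 0],
    [[0, 0, -0.03], 0]
  ]
}}

```text
time_s: 9.45
eef_pos: [0.5858, 0.1383, 0.3516]
ee_rot: [2.285, 2.155, 0.006]
wrist_force: [4.3, 4.6, 7.6]
width: 0.0118
gripper_force: 25.0
```

Request:
{"api": "carry_out", "payload": {
  "plan": [
    [[0, 0, -0.02], 0],
    [[0, 0, -0.02], 0]
  ]
}}

```text
time_s: 9.7
eef_pos: [0.5857, 0.1383, 0.3514]
ee_rot: [2.285, 2.155, 0.007]
wrist_force: [1.4, 3.0, 15.6]
width: 0.0119
gripper_force: 25.0
```

Request:
{"api": "carry_out", "payload": {
  "plan": [
    [[0, 0, 0.03], 0],
    [[0, 0, 0.03], 0]
  ]
}}

```text
time_s: 9.95
eef_pos: [0.5858, 0.1383, 0.3517]
ee_rot: [2.285, 2.155, 0.005]
wrist_force: [6.1, 5.6, 4.0]
width: 0.0121
gripper_force: 25.0
```

Request:
{"api": "carry_out", "payload": {
  "plan": [
    [[0, 0, 0], 0],
    [[0, 0, 0], 0],
    [[0, 0, 0], 0],
    [[0, 0, 0], 0]
  ],
  "claw": 40
}}

```text
time_s: 10.45
eef_pos: [0.5855, 0.1376, 0.3511]
ee_rot: [-2.286, -2.155, 0.0]
wrist_force: [0.6, -0.3, 0.1]
width: 0.0399
gripper_force: 0.0
```

Request:
{"api": "carry_out", "payload": {
  "plan": [
    [[0, 0, 0.3], 0],
    [[0, 0.2, 0.9], 0],
    [[0, 0.4, 1.6], 0],
    [[0, 0.4, 1.6], 0]
  ]
}}

```text
time_s: 10.95
eef_pos: [0.5852, 0.1622, 0.452]
ee_rot: [2.283, 2.154, 0.009]
wrist_force: [-0.2, 0.4, -0.4]
width: 0.0399
gripper_force: 0.0
```

```bash
python3 - <<'E'
from h import *
p=np.load('p.npy');st();cs={n:cap(n) for n in('wrist','scene','side')}
f=lambda n,r:cv2.resize(cs[n]['pixels'][:,:,::-1][r[0]:r[1],r[2]:r[3]],(400,300))
for n in cs:
  for q in('lever','lever_end','bail_grip'):
    for r in env.masks_of(q,n)[:1]: print(n,q,round(r['p'],2),r['pixel'])
  print([proj(cs[n],b2w(p,[x,0,z])).round(0) for x,z in((.06,.226),(0,.134),(.1175,.134))])
cv2.imwrite('pics/v3.png',np.vstack([np.hstack([f('wrist',(0,480,0,640)),f('side',(190,310,240,400))]),np.hstack([f('scene',(150,270,290,450)),f('wrist',(120,360,160,480))])]))
E
```

```text
{'time_s': 10.95, 'eef_pos': [0.585, 0.162, 0.452], 'ee_rot': [2.283, 2.154, 0.009], 'wrist_force': [-0.152, 0.368, -0.429], 'width': 0.04, 'gripper_force': 0.0}
wrist lever 0.89 [342.8, 340.6]
wrist lever_end 0.77 [343.4, 345.3]
wrist bail_grip 0.91 [322.0, 301.4]
[array([323., 431.]), array([321., 419.]), array([321., 278.])]
scene lever 0.72 [353.8, 203.4]
scene lever_end 0.66 [351.4, 206.2]
scene bail_grip 0.73 [373.2, 189.6]
[array([359., 186.]), array([339., 230.]), array([372., 196.])]
side lever 0.7 [326.9, 258.7]
side lever_end 0.83 [323.9, 257.8]
side bail_grip 0.98 [309.2, 264.5]
[array([316., 224.]), array([324., 245.]), array([308., 277.])]
```

View pics/v3.png

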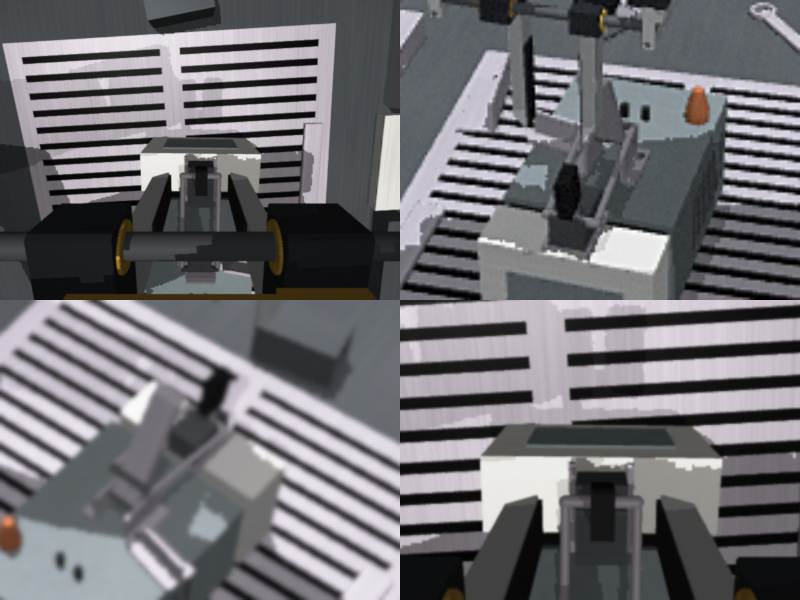

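The bail is hooked at the keeper (the bail's end sits in the block). The lever leans over the lid side, with its end at scene pixel (360,186), which matches 123° from the linkage geometry.

Request:
{"api": "carry_out", "payload": {
  "plan": [
    [[0, 0, 0.1], 0],
    [[0, -0.3, 0.1], 0],
    [[0, -0.7, 0], 0],
    [[0, -0.98, -0.3], 0],
    [[0, -0.98, -0.65], 0]
  ],
  "claw": 0
}}

```text
time_s: 12.18
eef_pos: [0.5855, 0.1007, 0.4082]
ee_rot: [2.287, 2.152, 0.001]
wrist_force: [-0.3, -0.2, -0.3]
width: 0.0005
gripper_force: 0.0
```

Request:
{"api": "carry_out", "payload": {
  "plan": [
    [[0, 0, 0], 0],
    [[0, 0, 0], 0]
  ]
}}

```text
time_s: 12.42
eef_pos: [0.5856, 0.1025, 0.4093]
ee_rot: [2.286, 2.154, 0.001]
wrist_force: [-1.2, -0.4, 0.3]
width: 0.0004
gripper_force: 0.0
```

Request:
{"api": "carry_out", "payload": {
  "plan": [
    [[-0.015, -0.3, 0], 0],
    [[-0.03, -0.5, 0], 0],
    [[-0.045, -0.7, 0.05], 0],
    [[-0.055, -0.9, 0.1], 0],
    [[-0.065, -1.1, 0.1], 0]
  ]
}}

```text
time_s: 13.05
eef_pos: [0.5816, 0.036, 0.415]
ee_rot: [2.286, 2.154, 0.002]
wrist_force: [0.3, 4.0, 2.3]
width: 0.0006
gripper_force: 1.9
```

Request:
{"api": "carry_out", "payload": {
  "plan": [
    [[-0.01, -0.2, 0.05], 0],
    [[-0.025, -0.4, 0.05], 0],
    [[-0.035, -0.58, 0.02], 0],
    [[-0.045, -0.76, -0.04], 0],
    [[-0.055, -0.92, -0.12], 0]
  ]
}}

```text
time_s: 13.68
eef_pos: [0.5783, -0.019, 0.4069]
ee_rot: [-2.286, -2.155, 0.0]
wrist_force: [-2.5, 5.2, 2.8]
width: 0.0004
gripper_force: 2.7
```

Request:
{"api": "carry_out", "payload": {
  "plan": [
    [[-0.01, -0.16, -0.1], 0],
    [[-0.02, -0.3, -0.2], 0],
    [[-0.025, -0.42, -0.34], 0],
    [[-0.03, -0.53, -0.48], 0],
    [[-0.03, -0.53, -0.48], 0]
  ]
}}

```text
time_s: 14.3
eef_pos: [0.5765, -0.0506, 0.3778]
ee_rot: [-2.286, -2.154, 0.0]
wrist_force: [-1.2, 4.2, 3.4]
width: 0.0006
gripper_force: 2.0
```

Request:
{"api": "carry_out", "payload": {
  "plan": [
    [[-0.005, -0.07, -0.1], 0],
    [[-0.01, -0.12, -0.22], 0],
    [[-0.01, -0.16, -0.33], 0],
    [[-0.01, -0.18, -0.4], 0],
    [[-0.01, -0.18, -0.4], 0]
  ]
}}

```text
time_s: 14.92
eef_pos: [0.576, -0.0612, 0.3538]
ee_rot: [-2.286, -2.155, 0.001]
wrist_force: [-0.8, -0.1, -0.1]
width: 0.0005
gripper_force: 0.1
```

Request:
{"api": "carry_out", "payload": {
  "plan": [
    [[0, -0.01, -0.06], 0],
    [[0, -0.02, -0.12], 0],
    [[0, -0.02, -0.12], 0]
  ]
}}

```text
time_s: 15.3
eef_pos: [0.5759, -0.0622, 0.3467]
ee_rot: [-2.286, -2.155, 0.001]
wrist_force: [-0.2, 0.2, 0.3]
width: 0.0006
gripper_force: 0.0
```

```bash
python3 - <<'E'
from h import *
p=np.load('p.npy');a=cap('scene')['pixels'][:,:,::-1];b=cap('side')['pixels'][:,:,::-1]
cv2.imwrite('pics/v4.png',np.hstack([cv2.resize(a[160:280,290:450],(400,300),interpolation=2),cv2.resize(b[190:310,240:400],(400,300),interpolation=2)]))
E
```

```text
(no output)
```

View pics/v4.png

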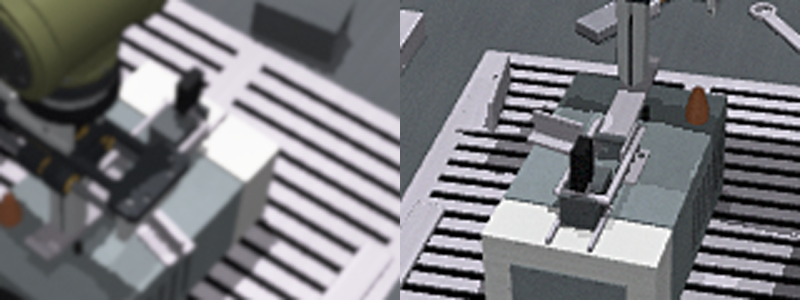

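The bail is still hooked with the keeper drawn in, and the lever lies low beneath the fingertips. Next I press it down.

Request:
{"api": "carry_out", "payload": {
  "plan": [
    [[0, -0.15, 0], 0],
    [[0, -0.15, -0.08], 0],
    [[0, -0.15, -0.12], 0],
    [[0, -0.15, -0.16], 0],
    [[0, -0.15, -0.16], 0]
  ]
}}

```text
time_s: 16.02
eef_pos: [0.576, -0.0711, 0.3372]
ee_rot: [-2.286, -2.155, 0.0]
wrist_force: [-0.3, 0.4, -0.3]
width: 0.0008
gripper_force: 0.0
```

Request:
{"api": "carry_out", "payload": {
  "plan": [
    [[0, 0, -0.02], 0],
    [[0, 0, -0.02], 0]
  ]
}}

```text
time_s: 16.27
eef_pos: [0.576, -0.0711, 0.3364]
ee_rot: [2.286, 2.155, 0.0]
wrist_force: [0.1, 0.8, 1.5]
width: 0.0008
gripper_force: 0.8
```

Request:
{"api": "carry_out", "payload": {
  "plan": [
    [[0, 0, -0.02], 0],
    [[0, 0, -0.02], 0]
  ]
}}

```text
time_s: 16.52
eef_pos: [0.576, -0.0711, 0.3361]
ee_rot: [2.285, 2.154, 0.001]
wrist_force: [-4.1, 1.2, 9.8]
width: 0.0005
gripper_force: 5.2
```

Contact is at stop height (tip at 0.137 m). Now the firm push.

Request:
{"api": "carry_out", "payload": {
  "plan": [
    [[0, 0, -0.02], 0],
    [[0, 0, -0.02], 0],
    [[0, 0, -0.02], 0],
    [[0, 0, -0.02], 0]
  ]
}}

```text
time_s: 17.02
eef_pos: [0.5759, -0.0711, 0.3359]
ee_rot: [2.285, 2.154, 0.002]
wrist_force: [-8.4, 1.4, 18.4]
width: 0.0007
gripper_force: 9.2
```

Request:
{"api": "carry_out", "payload": {
  "plan": [
    [[0, 0, -0.01], 0],
    [[0, 0, -0.01], 0],
    [[0, 0, -0.01], 0]
  ]
}}

```text
time_s: 17.4
eef_pos: [0.5759, -0.0711, 0.3357]
ee_rot: [2.285, 2.154, 0.002]
wrist_force: [-8.8, 3.3, 21.8]
width: 0.0004
gripper_force: 11.3
```

Request:
{"api": "carry_out", "payload": {
  "plan": [
    [[0, 0, 0.1], 0],
    [[0, 0, 0.5], 0],
    [[0, 0, 1.2], 0],
    [[0, -0.5, 2], 0],
    [[0, -1, 2], 0]
  ]
}}

```text
time_s: 18.02
eef_pos: [0.5758, -0.1317, 0.4572]
ee_rot: [2.281, 2.152, 0.005]
wrist_force: [0.6, 1.1, 0.3]
width: 0.0005
gripper_force: 0.0
```

```bash
python3 - <<'E'
from h import *
st();p=np.load('p.npy');s=cap('side');a=cap('scene')['pixels'][:,:,::-1];b=s['pixels'][:,:,::-1]
cv2.imwrite('pics/v5.png',np.hstack([cv2.resize(a[160:280,290:450],(400,300),interpolation=2),cv2.resize(b[190:310,240:400],(400,300),interpolation=2)]))
for x in(.127,.137): print([((proj(s,b2w(p,[x,y,.108]))-[240,190])*2.5).round() for y in(-.075,.075)])
E
```

```text
{'time_s': 18.025, 'eef_pos': [0.576, -0.132, 0.457], 'ee_rot': [2.281, 2.152, 0.005], 'wrist_force': [0.618, 1.128, 0.312], 'width': 0.001, 'gripper_force': 0.0}
[array([ 81., 234.]), array([257., 266.])]
[array([ 76., 241.]), array([253., 274.])]
```

View pics/v5.png

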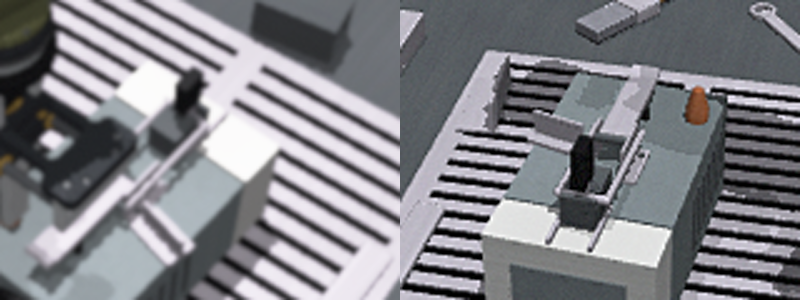

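The lever lies flat along the box top and the lid's front edge is at the tight position (crop about (83,236) and (255,265)). The bail is hooked and the bystanders are where they were.

```bash
python3 -c "
from cell import env
print(env.hand_in())"
```

```text
the job is handed in; nothing more can be done
None
```

The latch is closed and the job is handed in at about 18 s: the crossbar was felt into the keeper groove (highest reading while bearing on it about 16 N), the lever was pushed home with a final push of about 22 N at its stop, and in the last pictures the lid looks tight and the nozzle and T sample have not moved.

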